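Put the microscope objectives away in the lens tray

ROBOT

A 7-joint arm with a two-finger parallel gripper is mounted at the origin on the work surface. World frame = base frame: x ahead of the robot, y to its left, z up, the work surface at z = 0. Lengths are in m, angles in rad, forces in N, time in s.
With the tool pointing down it reaches from about 0.425 to 0.875 m from the base axis. Payload 4.7 kg.
Tool frame: the origin (TCP) lies midway between the tips of the shut fingers; the grasp point (between the pads) lies 19 mm behind it; z points along the fingers, y is the direction in which the jaws open and shut (so a half turn about z gives the same grasp; the last joint's range is limited). The gripper opens to 87 mm and grips with 3 to 60 N. Pads are 19 mm wide; open, the fingers measure 117 mm over their backs; the gripper's body (75 mm by 190 mm) begins 51 mm behind the grasp point.
Start: joints at [1.313, 0.321, -0.07, 1.45, 0.023, 1.371, -0.057], TCP at [0.174, -0.626, 0.223] pointing down, gripper open.
Joint ranges: [-2.86, 2.86], [-0.3, 2.09], [-1.38, 1.24], [0.06, 2.45], [-1.56, 4.7], [0.09, 2.05], [-2.69, 2.69]. Speed limits (rad/s): [2.57, 2.57, 3.14, 3.14, 3.14, 3.14, 3.14].

INTERFACE

Orientations are given as a rotation vector (axis times angle).
In Python, from bench import get_state, eyes, job gives the robot as it stands. The module is installed in compiled form; this text tells all that it offers.
- The arm moves only by the shell command python3 -m jog 'ROWS' [FORCE]. ROWS is JSON, a list that holds one entry, the list of rows, each a list of 5 numbers: the opening, from 0 (shut) to 1 (fully open), then the shift along the tool's x, y, z in units of 40 mm (1.0 is 40 mm), then the turn about the tool's z in units of 5 degrees (1.0 is 5 degrees). In form: [[[jaw, dx, dy, dz, turn], ...]]. A call has 1 to 10 rows; each row shifts and turns the commanded pose from where the row before left it, along the tool's axes as they then stand; what a row does not reach is not made up. A row lasts 1/8 s, in which the tool goes at most 62.5 mm and 10.7 degrees, less where a joint would pass 70% of its speed; a pose out of reach is approached as far as the arm can. A call is refused whole if a number of a shift passes 1 or a number of a turn 1, either way. A call with a gripper value outside its range is refused whole. The fingers move at their own pace and stop on an object; FORCE is the grip in N (left out, the last holds). Time passes only in rows, so rows that do not move let the fingers close. It gives the time, the measured TCP pose, the force and the opening at its end, in the units of the state.
- get_state(): the state, without advancing time (a new reading comes with each control period).
- eyes.get_image(name): name is "side" or "top" or "wrist"; returns (picture, depth): 480x640x3 uint8, red, green, blue; 480x640 float32, m along the optical axis (not along the pixel's ray), 0 where there is no reading.
- eyes.camera_params(name): a dict with "camera_matrix" (3x3 intrinsics, pixels), "pose" (4x4, takes a point from camera to world coordinates); the wrist camera has in their place "mount" (4x4, takes a point from camera to tool coordinates, whose origin is the TCP and whose axes are the flange's). Camera axes: x right, y down, z forward; pixel columns grow to the right and rows downward; lengths in m; the calibration is good to about 2 mm. The wrist camera is an equidistant fisheye: a pixel r from the principal point sees the ray r / f radians off the axis. A picture is of the moment at which its call begins: read the wrist's pose just before it. camera_params takes no time and is no camera call.
- job.close_job(): hands the job in, once; it reports no verdict.
The state is a dict: "time": time; "joint_positions": joint angles; "qd": joint speeds; "joint_torque": joint torques, N m; "position": TCP position; "tool_rot": TCP orientation; "ft_force": force on the tool from outside, world axes, zero at the start; "torque": the same for the moment, N m; "grip_width": opening from 0.0 (shut) to 1.0 (fully open).
Only numpy, scipy, OpenCV 4.12 (cv2) and the standard library are available. Lean on these libraries where they do the work, as an engineer would, in place of code of your own. Each camera call takes 0.05 s, during which the arm holds its last target. There are 200 camera calls.

TASK

Put the three loose microscope objectives (the ones that taper to a nose) away in the grey lens tray, each standing nose up on the floor of the round seat of its size: the smallest in the smallest seat, the middle one in the middle-sized seat, the largest in the largest. Set them down gently, without dropping them or letting one tip over at any time, and leave the two wide-headed eyepieces and the little oil bottle standing where they are.

Things in the scene. Friction and masses are not known exactly. Their poses are not given: they have to be found in the camera images.
- objective_small: The smallest of three loose microscope objectives, bare metal, standing on the bench on its flat mounting end: a straight barrel 26 mm in diameter from the underside up to 36 mm, then a steel cone narrowing to a nose 12 mm across with a small lens, 46 mm tall in all; about 100 g. Grip the barrel about 30 mm above its underside. Origin: centre of the underside; z up along its axis.
- objective_medium: The middle one of three loose microscope objectives, bare metal, standing on the bench on its flat mounting end: a straight barrel 34 mm in diameter from the underside up to 39 mm, then a steel cone narrowing to a nose 14 mm across with a small lens, 58 mm tall in all; about 170 g. Grip the barrel about 30 mm above its underside. Origin: centre of the underside; z up along its axis.
- objective_large: The largest of three loose microscope objectives, bare metal, standing on the bench on its flat mounting end: a straight barrel 42 mm in diameter from the underside up to 42 mm, then a steel cone narrowing to a nose 18 mm across with a small lens, 72 mm tall in all; about 280 g. Grip the barrel about 30 mm above its underside. Origin: centre of the underside; z up along its axis.
- seat_small: The smallest of three round black seats fixed in the tray, the place of the smallest objective: a shallow cup, bore 42 mm, outside 48 mm, its rim 10 mm and its white inner floor 4 mm above its origin (when the tray stands on the bench: rim at 16 mm, inner floor at 10 mm above the bench). Origin: centre of its underside; z up. The three seats stand in a row along the tray, 80 mm apart, in an order that changes from start to start.
- seat_medium: The middle-sized of three round black seats fixed in the tray, the place of the middle objective: a shallow cup, bore 50 mm, outside 56 mm, its rim 10 mm and its white inner floor 4 mm above its origin (when the tray stands on the bench: rim at 16 mm, inner floor at 10 mm above the bench). Origin: centre of its underside; z up. The three seats stand in a row along the tray, 80 mm apart, in an order that changes from start to start.
- seat_large: The largest of three round black seats fixed in the tray, the place of the largest objective: a shallow cup, bore 58 mm, outside 64 mm, its rim 10 mm and its white inner floor 4 mm above its origin (when the tray stands on the bench: rim at 16 mm, inner floor at 10 mm above the bench). Origin: centre of its underside; z up. The three seats stand in a row along the tray, 80 mm apart, in an order that changes from start to start.
- tray: The lens tray, fixed to the bench: a flat grey plastic tray 256 mm along its own y, 96 mm along its own x, floor 6 mm thick, edges 14 mm high and 5 mm thick; the three seats stand on its floor, in a row along its y at -80, 0 and +80 mm. Origin: centre of the underside, at bench height; z up.
- eyepiece_wide: An eyepiece, a look-alike that does not go in the tray, loose, standing on the bench: a metal tube 30 mm in diameter up to 28 mm, and above it a WIDER straight head 42 mm in diameter up to its flat top at 50 mm with a large dark lens (no cone). Origin: centre of the underside; z up.
- eyepiece_narrow: An eyepiece, a look-alike that does not go in the tray, loose, standing on the bench: a metal tube 24 mm in diameter up to 28 mm, and above it a WIDER straight head 34 mm in diameter up to its flat top at 46 mm with a large dark lens (no cone). Origin: centre of the underside; z up.
- oil_bottle: A small amber glass bottle with a black cap and paper label, 32 mm in diameter and 62 mm tall, loose, standing on the bench among the optics; not to be moved. Origin: centre of the underside; z up. The objectives, eyepieces and bottle stand in shuffled places with at least 85 mm between centres; the fixed things beyond them on the bench (microscope, bin, tip rack, keypad instrument) are more than 100 mm away from everything listed.
There are look-alikes about, which are no part of the job. Leave any purple or yellow look-alike of the eyepiece_wide alone. What is shaped like the objective_medium but green or yellow is not meant.

How it is judged:
By the outcome, as a careful person would: the job done as asked, in the order asked, and still so for the second after the job is handed in, with the robot touching nothing.
It also fails if it takes over 80 s, if anything falls off the work surface, if the arm or the gripper's body presses on something with over 40 N, if the wrist force passes 120 N, or if a joint passes its speed limit or range.

## Working session

There is one attempt and no reset: what is moved stays moved. The work goes in short steps, Python scripts to look and compute and a shell command to move; the robot and the scene stay as the last step left them, time stands still between calls to the robot, and variables do not carry over. Pictures are saved under pics/ and viewed, about 12 in all and at most 16, crops included, and the job is handed in when it is done.

```bash
mkdir -p pics; cat > h.py <<'E'
import numpy as np,cv2
from bench import get_state,eyes,job
def snap(n,f):
    p,d=eyes.get_image(n); cv2.imwrite(f'pics/{f}.png',p[:,:,::-1]); np.save(f'pics/{f}.npy',d); return p,d
def world(n,d,uv):
    c=eyes.camera_params(n);K=np.array(c['camera_matrix']);T=np.array(c['pose'])
    u,v=uv; z=d[int(v),int(u)]; p=z*np.array([(u-K[0,2])/K[0,0],(v-K[1,2])/K[1,1],1]); return T[:3,:3]@p+T[:3,3]
E
python3 - <<'E'
from h import *
snap('top','top0');snap('side','side0')
s=get_state();print({k:s[k] for k in('time','position','tool_rot','ft_force','grip_width')})
for n in('top','side'): print(eyes.camera_params(n))
E
```

```text
{'time': 0.1, 'position': array([ 0.17430549, -0.62569623,  0.22159654]), 'tool_rot': array([-3.11097751e+00, -4.25394697e-01,  5.29950453e-04]), 'ft_force': array([-0.12887943, -0.26885687,  0.77405033]), 'grip_width': 0.9980566669906737}
{'camera_matrix': array([[559.45642352,   0.        , 323.42621521],
       [  0.        , 559.45642352, 244.10460812],
       [  0.        ,   0.        ,   1.        ]]), 'pose': array([[-0.01004015, -0.98193405,  0.1889569 ,  0.35175028],
       [-0.99977747,  0.00635154, -0.02011632, -0.03231525],
       [ 0.01855273, -0.18911682, -0.98177932,  1.20630576],
       [ 0.        ,  0.        ,  0.        ,  1.        ]])}
{'camera_matrix': array([[500.91038393,   0.        , 316.53243439],
       [  0.        , 500.91038393, 236.47815051],
       [  0.        ,   0.        ,   1.        ]]), 'pose': array([[-0.98225673, -0.1482653 ,  0.11484387,  0.45547144],
       [-0.18713612,  0.73464137, -0.65213659,  0.57476315],
       [ 0.01232017, -0.66205699, -0.74935222,  0.73785774],
       [ 0.        ,  0.        ,  0.        ,  1.        ]])}
```

View pics/top0.png

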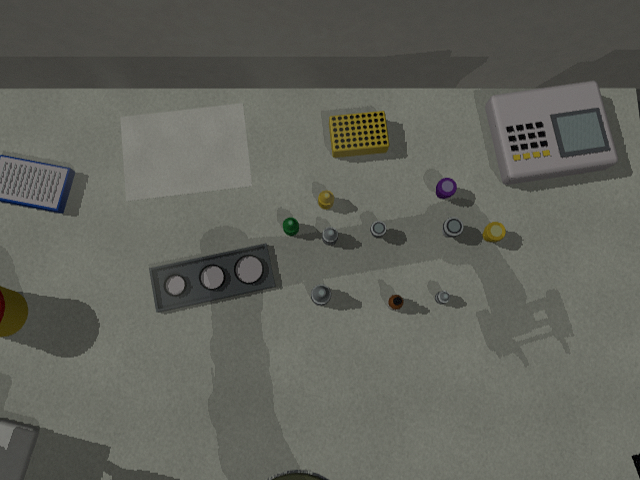

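View pics/side0.png

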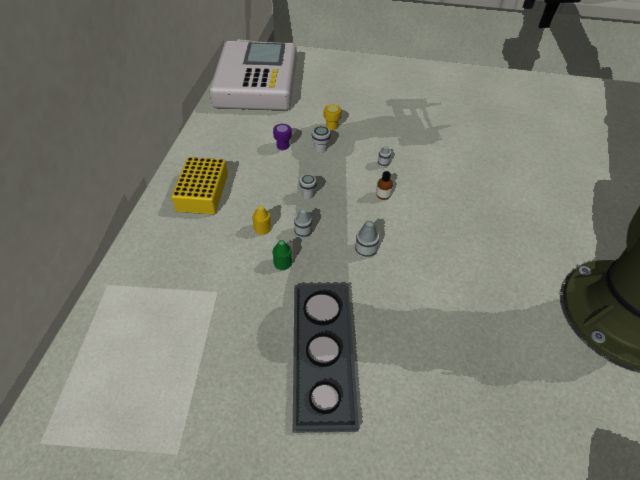

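The top picture shows the large objective at (321,295), medium at (330,236) and small at (443,297). The seats are large (249,269), medium (212,277) and small (175,285). The eyepieces are at (378,229) and (453,227), and the bottle at (396,302). Next I measure these from depth in both cameras.

```bash
cat > m.py <<'E'
from h import *
def cloud(n,d):
    c=eyes.camera_params(n);K=np.array(c['camera_matrix']);T=np.array(c['pose'])
    v,u=np.mgrid[:480,:640]; P=np.stack([(u-K[0,2])/K[0,0]*d,(v-K[1,2])/K[1,1]*d,d],-1)
    return P@T[:3,:3].T+T[:3,3]
def proj(n,X):
    c=eyes.camera_params(n);K=np.array(c['camera_matrix']);T=np.array(c['pose'])
    q=K@(T[:3,:3].T@(np.array(X)-T[:3,3])); return q[:2]/q[2]
E
python3 - <<'E'
from m import *
top={'L':(321,295),'M':(330,236),'S':(443,297),'e1':(378,229),'e2':(453,227),'bot':(396,302),'green':(291,227),'ye':(326,199)}
side={'L':(367,238),'M':(303,222),'S':(385,156),'e1':(308,185),'e2':(321,137),'bot':(385,186)}
for n,D in(('top',top),('side',side)):
    d=np.load(f'pics/{n}0.npy');P=cloud(n,d)
    print(n,'table z',np.median(P[300:330,300:420,2]))
    for k,(u,v) in D.items():
        Q=P[v-20:v+21,u-17:u+18].reshape(-1,3); Q=Q[Q[:,2]>.012]
        zt=np.percentile(Q[:,2],97); N=Q[Q[:,2]>zt-.008]
        print(k,'ztop %.3f'%zt,len(N),N.mean(0).round(4),'bbox mid',((Q.min(0)+Q.max(0))/2).round(4),(Q.max(0)-Q.min(0)).round(3))
g={'sL':[(249,269),(322,308)],'sM':[(212,277),(323,350)],'sS':[(175,285),(324,397)]}
for i,n in enumerate(('top','side')):
    im=cv2.imread(f'pics/{n}0.png',0);d=np.load(f'pics/{n}0.npy');P=cloud(n,d)
    for k,x in g.items():
        u,v=x[i]; m=(im>110).astype(np.uint8); _,lab,st,ce=cv2.connectedComponentsWithStats(m)
        l=lab[v,u]; Q=P[lab==l]; print(n,k,st[l],ce[l].round(1),Q.mean(0).round(4))
E
```

```text
top table z -0.0005310859586776795
L ztop 0.074 90 [ 0.4601 -0.0478  0.159 ] bbox mid [ 0.4204 -0.0491  0.6095] [0.137 0.04  1.194]
M ztop 0.059 61 [ 0.5932 -0.0693  0.0744] bbox mid [ 0.4831 -0.059   0.6092] [0.263 0.053 1.194]
S ztop 0.050 37 [ 0.4503 -0.2787  0.1712] bbox mid [ 0.4136 -0.1758  0.6095] [0.124 0.287 1.194]
e1 ztop 0.051 177 [ 0.6005 -0.1683  0.0854] bbox mid [ 0.4885 -0.1115  0.6192] [0.274 0.158 1.174]
e2 ztop 0.054 250 [ 0.6064 -0.3269  0.0731] bbox mid [ 0.4921 -0.1935  0.6157] [0.281 0.322 1.181]
bot ztop 0.064 54 [ 0.4472 -0.1965  0.1248] bbox mid [ 0.4096 -0.1276  0.6096] [0.116 0.191 1.193]
green ztop 1.206 8 [ 0.3518 -0.0323  1.2063] bbox mid [ 0.4932 -0.0012  0.6094] [0.283 0.062 1.194]
ye ztop 0.061 51 [ 0.6394 -0.0594  0.1924] bbox mid [ 0.523  -0.0555  0.6095] [0.343 0.046 1.194]
side table z 0.0014784907113964962
L ztop 0.073 105 [ 0.4692 -0.026   0.0962] bbox mid [0.47   0.2545 0.375 ] [0.042 0.641 0.726]
M ztop 0.059 72 [ 0.5929 -0.0528  0.0752] bbox mid [0.535  0.2438 0.3749] [0.159 0.662 0.726]
S ztop 0.065 50 [ 0.453  -0.1149  0.1425] bbox mid [0.4598 0.1274 0.375 ] [0.031 0.895 0.726]
e1 ztop 0.215 9 [0.4555 0.5748 0.7379] bbox mid [0.5399 0.1901 0.3749] [0.169 0.769 0.726]
e2 ztop 0.053 196 [ 0.6058 -0.3059  0.0714] bbox mid [0.5437 0.0756 0.3751] [0.177 0.998 0.726]
bot ztop 0.738 11 [0.4555 0.5748 0.7379] bbox mid [0.4525 0.1763 0.3749] [0.032 0.797 0.726]
top sL [     0      0    640    480 189148] [323.4 224.5] [ 0.7092 -0.0628 -0.1067]
top sM [     0      0    640    480 189148] [323.4 224.5] [ 0.7092 -0.0628 -0.1067]
top sS [168 277  16  17 194] [175.7 284.7] [0.4957 0.2598 0.01  ]
side sL [306 295  32  26 616] [322. 307.] [0.5266 0.1037 0.0175]
side sM [309 337  29  24 528] [323.6 348.5] [0.51   0.1807 0.0173]
side sS [312 385  26  23 442] [325. 396.] [0.4941 0.2561 0.012 ]
```

```bash
python3 - <<'E'
from m import *
top={'L':(321,295),'M':(330,236),'S':(443,297),'e1':(378,229),'e2':(453,227),'bot':(396,302),'green':(291,227),'ye':(326,199)}
side={'L':(367,238),'M':(303,222),'S':(385,156),'e1':(308,185),'e2':(321,137),'bot':(385,186)}
for n,D in(('top',top),('side',side)):
    d=np.load(f'pics/{n}0.npy');P=cloud(n,d)
    for k,(u,v) in D.items():
        Q=P[v-17:v+18,u-15:u+16].reshape(-1,3); Q=Q[(Q[:,2]>.014)&(Q[:,2]<.09)]
        Q=Q[np.hypot(*(Q[:,:2]-np.median(Q[:,:2],0)).T)<.04]
        zt=Q[:,2].max(); N=Q[Q[:,2]>zt-.007]; lo,hi=np.percentile(Q,[1,99],axis=0)
        print(n,k,'ztop %.3f'%zt,len(N),N.mean(0).round(4),'mid',((lo+hi)/2).round(4),(hi-lo).round(3))
g={'sL':[(249,269),(322,308)],'sM':[(212,277),(323,350)],'sS':[(175,285),(324,397)]}
im=cv2.imread('pics/top0.png',0);P=cloud('top',np.load('pics/top0.npy'));c=eyes.camera_params('top')
T=c['pose'];K=c['camera_matrix']
_,lab,st,ce=cv2.connectedComponentsWithStats((im>140).astype(np.uint8))
for k,x in g.items():
    u,v=x[0];l=lab[v,u]; e=ce[l]; r=T[:3,:3]@np.linalg.inv(K)@np.r_[e,1]; X=T[:3,3]+r*(.010-T[2,3])/r[2]
    print(k,st[l],e.round(1),X.round(4), 'depth z',np.median(P[lab==l][:,2]))
im=cv2.imread('pics/top0.png')
cv2.imwrite('pics/c1.png',cv2.resize(im[170:330,140:400],None,fx=3,fy=3,interpolation=cv2.INTER_CUBIC))
E
```

```text
top L ztop 0.078 40 [ 0.4692 -0.049   0.0726] mid [ 0.4691 -0.049   0.0483] [0.04  0.04  0.052]
top M ztop 0.063 29 [ 0.5971 -0.07    0.0577] mid [ 0.5974 -0.0695  0.0389] [0.033 0.032 0.043]
top S ztop 0.050 32 [ 0.4624 -0.3087  0.0459] mid [ 0.4626 -0.3074  0.0321] [0.025 0.024 0.034]
top e1 ztop 0.052 127 [ 0.6086 -0.173   0.0468] mid [ 0.6086 -0.1733  0.0417] [0.032 0.033 0.017]
top e2 ztop 0.056 179 [ 0.6114 -0.3336  0.0509] mid [ 0.6107 -0.3327  0.0424] [0.039 0.04  0.025]
top bot ztop 0.067 37 [ 0.453  -0.2063  0.0623] mid [ 0.4521 -0.2064  0.0405] [0.03  0.032 0.048]
top green ztop 0.062 39 [0.6185 0.0142 0.0577] mid [0.6182 0.0138 0.0393] [0.032 0.032 0.043]
top ye ztop 0.062 42 [ 0.6777 -0.0625  0.0574] mid [ 0.6779 -0.0618  0.038 ] [0.032 0.032 0.044]
side L ztop 0.076 76 [ 0.4697 -0.0511  0.072 ] mid [ 0.4697 -0.046   0.0446] [0.04  0.029 0.058]
side M ztop 0.062 45 [ 0.5972 -0.0722  0.0581] mid [ 0.5971 -0.0686  0.0375] [0.033 0.026 0.045]
side S ztop 0.048 32 [ 0.4628 -0.3099  0.0451] mid [ 0.4626 -0.3081  0.0315] [0.025 0.022 0.033]
side e1 ztop 0.049 158 [ 0.6082 -0.1749  0.0465] mid [ 0.6077 -0.1757  0.032 ] [0.031 0.033 0.034]
side e2 ztop 0.055 167 [ 0.6104 -0.3351  0.0508] mid [ 0.6099 -0.3354  0.0346] [0.039 0.039 0.038]
side bot ztop 0.065 42 [ 0.4525 -0.2085  0.0616] mid [ 0.4525 -0.2057  0.0393] [0.031 0.027 0.049]
sL [     0      0    640    480 307200] [319.5 239.5] [ 0.5923 -0.0484  0.01  ] depth z -0.0010337744288818618
sM [     0      0    640    480 307200] [319.5 239.5] [ 0.5923 -0.0484  0.01  ] depth z -0.0010337744288818618
sS [     0      0    640    480 307200] [319.5 239.5] [ 0.5923 -0.0484  0.01  ] depth z -0.0010337744288818618
```

View pics/c1.png

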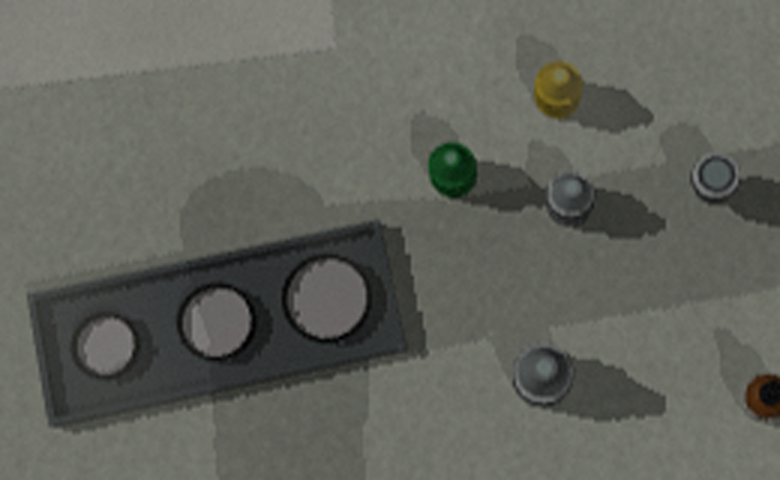

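```bash
cat > go.py <<'E'
import sys
from h import *
from scipy.spatial.transform import Rotation as R
s=get_state();M=R.from_rotvec(s['tool_rot']).as_matrix()
t=np.array([float(a) for a in sys.argv[1:4]])
print('t %.2f'%s['time'],'units tool xyz',(M.T@(t-s['position'])/.04).round(2),'yaw x_t',np.degrees(np.arctan2(M[1,0],M[0,0])).round(1),'tilt',np.degrees(np.arccos(-M[2,2])).round(2),'F',s['ft_force'].round(1),'w',round(s['grip_width'],3))
E
python3 - <<'E'
from m import *
for n,pts,z in(('top',[(249,269.3),(212.3,277.3),(175.3,285.3)],.013),('side',[(322,307),(323.6,348.5),(325,396)],.010)):
    c=eyes.camera_params(n);T=c['pose'];K=c['camera_matrix'];X=[]
    for e in pts:
        r=T[:3,:3]@np.linalg.inv(K)@np.r_[e,1]; X.append(T[:3,3]+r*(z-T[2,3])/r[2])
    X=np.array(X); print(n,X.round(4),np.linalg.norm(np.diff(X,axis=0),axis=1), np.degrees(np.arctan2(*(X[2]-X[0])[1::-1])))
E
python3 go.py 0.4627 -0.3085 0.12
```

```text
top [[0.5273 0.1037 0.013 ]
 [0.5106 0.1818 0.013 ]
 [0.494  0.2599 0.013 ]] [0.07986489 0.07986035] 102.03014233649391
side [[0.5274 0.0989 0.01  ]
 [0.5105 0.1769 0.01  ]
 [0.4942 0.2553 0.01  ]] [0.07977034 0.08011313] 102.00013774968261
t 0.10 units tool xyz [ 9.07 -5.7   2.55] yaw x_t 15.6 tilt 0.1 F [-0.1 -0.3  0.8] w 0.998
```

```bash
python3 -m jog '[[[0.7,0.9,-0.57,0,0.1],[0.7,0.9,-0.57,0,0.1],[0.7,0.9,-0.57,0,0.1],[0.7,0.9,-0.57,0,0.1],[0.7,0.9,-0.57,0.2,0.1],[0.7,0.9,-0.57,0.2,0.1],[0.7,0.9,-0.57,0.2,0.1],[0.7,0.9,-0.57,0.2,0],[0.7,0.9,-0.57,0.2,0],[0.7,0.3,-0.2,0.2,0]]]' 20; python3 go.py 0.4627 -0.3085 0.11; python3 - <<'E'
from h import *
snap('wrist','w1');print(eyes.camera_params('wrist'))
E
```

```text
time: 1.35
position: [0.453, -0.3372, 0.174]
tool_rot: [-3.122, -0.338, -0.001]
ft_force: [-0.5, 0.3, -0.7]
grip_width: 0.698
t 1.35 units tool xyz [ 0.39 -0.65  1.6 ] yaw x_t 12.3 tilt 0.07 F [-0.5  0.3 -0.7] w 0.698
{'camera_matrix': array([[371.64829954,   0.        , 319.56942741],
       [  0.        , 371.64829954, 239.41671051],
       [  0.        ,   0.        ,   1.        ]]), 'mount': array([[-3.98945906e-06, -9.62714018e-01, -2.70521199e-01,
         7.51838099e-02],
       [ 9.99999793e-01, -1.78035844e-04,  6.18835585e-04,
         5.82215116e-04],
       [-6.43924163e-04, -2.70521140e-01,  9.62713819e-01,
        -1.62748546e-01],
       [ 0.00000000e+00,  0.00000000e+00,  0.00000000e+00,
         1.00000000e+00]])}
```

View pics/w1.png

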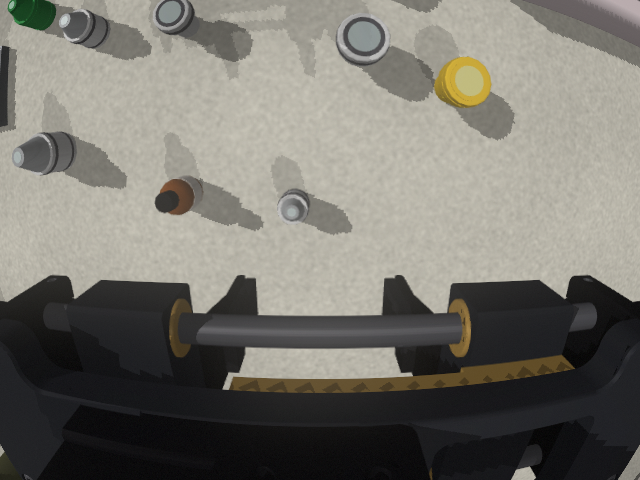

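The wrist view shows the small objective at (294,205), ahead of and slightly left of the jaws. This agrees with the estimate, so I move above it and check from near.

```bash
python3 -m jog '[[[0.7,0.2,-0.33,0.4,0],[0.7,0.19,-0.32,0.4,0.05],[0.7,0,0,0.3,0],[0.7,0,0,0,0],[0.7,0,0,0,0]]]'; python3 go.py 0.4627 -0.3085 0.011; cat > wm.py <<'E'
import sys
from h import *
from scipy.spatial.transform import Rotation as R
def wc(f):
    s=get_state();M=R.from_rotvec(s['tool_rot']).as_matrix();p,d=snap('wrist',f)
    c=eyes.camera_params('wrist');K=c['camera_matrix'];T=c['mount']
    v,u=np.mgrid[:480,:640];a=(u-K[0,2])/K[0,0];b=(v-K[1,2])/K[1,1];r=np.hypot(a,b)+1e-9
    k=np.where(r<1.45,np.tan(np.minimum(r,1.45))/r,0)
    P=np.stack([a*k*d,b*k*d,d],-1)@T[:3,:3].T+T[:3,3]
    P[(d<=0)|(r>1.4)]=9; return p,P,P@M.T+s['position'],s
if __name__=='__main__':
    p,P,W,s=wc(sys.argv[1]); x,y=float(sys.argv[2]),float(sys.argv[3])
    Q=W[(np.hypot(W[...,0]-x,W[...,1]-y)<.032)&(W[...,2]<.095)&(W[...,2]>.012)]
    zt=np.percentile(Q[:,2],99); N=Q[Q[:,2]>zt-.006]; lo,hi=np.percentile(Q,[1,99],axis=0)
    print('ztop',zt.round(4),len(N),N.mean(0).round(4),'mid',((lo+hi)/2).round(4),(hi-lo).round(3))
E
python3 wm.py w2 .4627 -.3085
```

```text
time: 2.02
position: [0.4607, -0.3124, 0.1309]
tool_rot: [3.124, 0.322, 0.0]
ft_force: [0.5, 0.0, 0.5]
grip_width: 0.696
t 2.02 units tool xyz [ 0.07 -0.09  3.  ] yaw x_t 11.8 tilt 0.05 F [0.5 0.  0.5] w 0.696
ztop 0.0479 371 [ 0.4656 -0.3118  0.0457] mid [ 0.4654 -0.3117  0.0311] [0.025 0.024 0.034]
```

```bash
python3 -m jog '[[[0.7,0.09,-0.06,0.6,0],[0.7,0,0,0.6,0],[0.7,0,0,0.6,0],[0.7,0,0,0.6,0],[0.7,0,0,0.4,0],[0.7,0,0,0.2,0],[0.7,0,0,0,0],[0.7,0,0,0,0]]]'; python3 go.py 0.464 -0.310 0.011
```

```text
time: 3.08
position: [0.4645, -0.3088, 0.0114]
tool_rot: [3.124, 0.323, 0.002]
ft_force: [-0.4, 0.8, -0.7]
grip_width: 0.702
t 3.08 units tool xyz [-0.02  0.03  0.01] yaw x_t 11.8 tilt 0.09 F [-0.4  0.8 -0.7] w 0.702
```

```bash
python3 -m jog '[[[0.45,0,0,0,0],[0.36,0,0,0,0],[0.3,0,0,0,0],[0.2,0,0,0,0],[0,0,0,0,0],[0,0,0,0,0]]]' 20
```

```text
time: 3.82
position: [0.464, -0.3086, 0.0107]
tool_rot: [3.124, 0.323, 0.0]
ft_force: [0.5, -1.4, 1.4]
grip_width: 0.293
```

```bash
python3 -m jog '[[[0,0,0,-0.3,0],[0,0,0,-0.6,0],[0,0,0,-0.8,0],[0,0,0,-0.8,0],[0,0,-0.3,-0.7,0],[0,0.13,-0.6,-0.3,0],[0,0.2,-0.8,0,0],[0,0.25,-0.9,0,0],[0,0.25,-0.9,0,0],[0,0.25,-0.9,0,0]]]'; python3 -m jog '[[[0,0.25,-0.9,0,0],[0,0.25,-0.9,0,0],[0,0.25,-0.9,0,0],[0,0.25,-0.9,0,0],[0,0.25,-0.9,0,0],[0,0.25,-0.9,0,0],[0,0.25,-0.9,0,0],[0,0.25,-0.9,0,0],[0,0.25,-0.9,0,0],[0,0.2,-0.7,0,0]]]'; python3 go.py 0.494 0.258 0.060
```

```text
time: 5.08
position: [0.4692, -0.1243, 0.1499]
tool_rot: [-3.124, -0.326, 0.002]
ft_force: [0.1, 0.7, -0.6]
grip_width: 0.29
time: 6.32
position: [0.4918, 0.2401, 0.15]
tool_rot: [-3.124, -0.328, 0.003]
ft_force: [-0.3, -0.1, -0.7]
grip_width: 0.29
t 6.33 units tool xyz [ 0.15 -0.43  2.25] yaw x_t 12.0 tilt 0.09 F [-0.3 -0.1 -0.7] w 0.29
```

```bash
python3 -m jog '[[[0,0.1,-0.35,0.2,0],[0,0,0,0.7,0],[0,0,0,0.7,0],[0,0,0,0.4,0],[0,0,0,0,0],[0,0,0,0,0]]]'; python3 go.py 0.494 0.258 0.021; python3 - <<'E'
from wm import *
p,P,W,s=wc('w3')
c=eyes.camera_params('wrist')
cv2.imwrite('pics/w3b.png',cv2.resize(cv2.imread('pics/w3.png')[120:400,130:510],None,fx=2,fy=2))
snap('side','s3');snap('top','t3')
a=cv2.imread('pics/s3.png')[330:450,260:400];cv2.imwrite('pics/s3b.png',cv2.resize(a,None,fx=5,fy=5,interpolation=cv2.INTER_CUBIC))
E
```

```text
time: 7.08
position: [0.4953, 0.2525, 0.0714]
tool_rot: [-3.124, -0.324, -0.002]
ft_force: [0.4, 0.4, -1.2]
grip_width: 0.294
t 7.08 units tool xyz [-0.   -0.14  1.26] yaw x_t 11.8 tilt 0.08 F [ 0.4  0.4 -1.2] w 0.294
```

View pics/w3b.png

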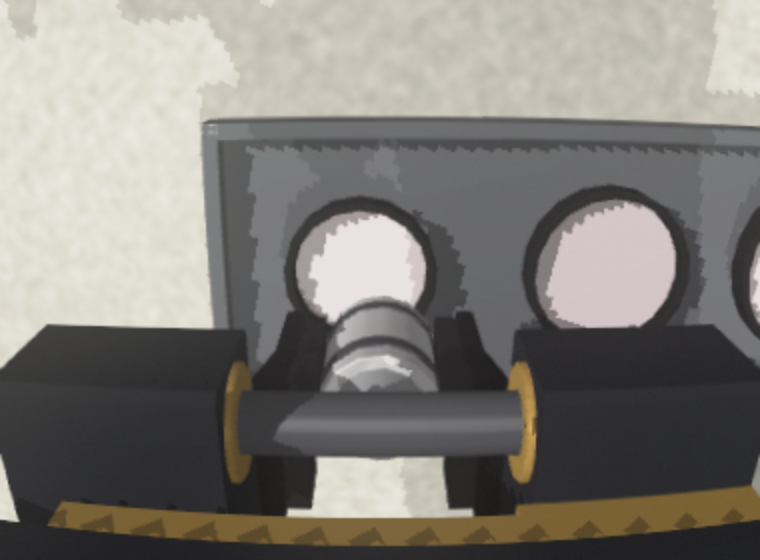

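View pics/s3b.png

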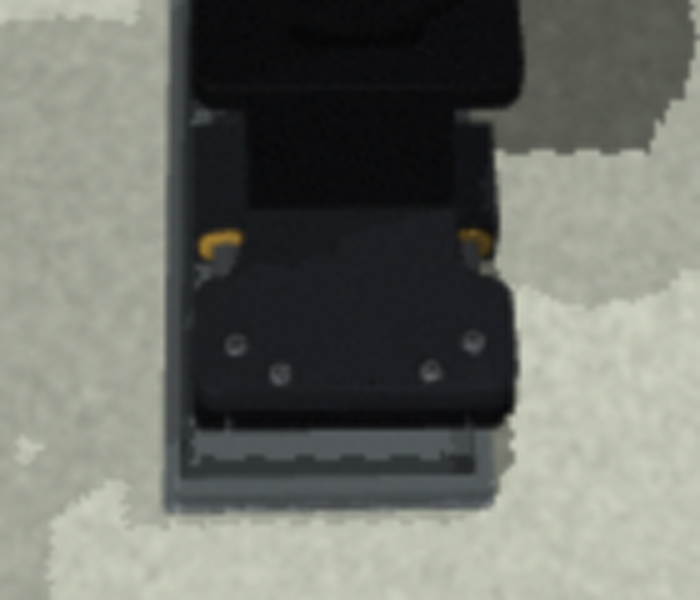

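The wrist view shows the small seat at about (361,270) in the crop. The held barrel is slightly to its right, and the jaws are parallel to the tray. I'll work out the offset from the rays.

```bash
cat >> wm.py <<'E'
def ray(u,v,z,s):
    M=R.from_rotvec(s['tool_rot']).as_matrix();c=eyes.camera_params('wrist');K=c['camera_matrix'];T=c['mount']
    a=np.array([(u-K[0,2])/K[0,0],(v-K[1,2])/K[1,1]]);r=np.hypot(*a)
    w=M@T[:3,:3]@np.r_[a/r*np.sin(r),np.cos(r)];o=M@T[:3,3]+s['position']
    return o+w*(z-o[2])/w[2]
E
python3 - <<'E'
from wm import *
s=get_state()
for n,x,y in(('S',361,270),('Stop',361,197),('Sleft',285,270),('Sright',437,270),('M',605,265),('Mtop',605,185)): print(n,ray(130+x/2,120+y/2,.016,s).round(4))
E
```

```text
S [0.4985 0.2578 0.016 ]
Stop [0.5211 0.2624 0.016 ]
Sleft [0.4936 0.281  0.016 ]
Sright [0.5033 0.2348 0.016 ]
M [0.5157 0.1822 0.016 ]
Mtop [0.5406 0.1896 0.016 ]
```

```bash
python3 -m jog '[[[0,0.05,-0.13,0,0],[0,0,0,0.3,0],[0,0,0,0.3,0],[0,0,0,0.3,0],[0,0,0,0.15,0],[0,0,0,0.1,0],[0,0,0,0,0],[0,0,0,0,0]]]'; python3 go.py 0.496 0.258 0.0205
```

```text
time: 8.22
position: [0.4961, 0.2576, 0.0249]
tool_rot: [-3.125, -0.323, -0.001]
ft_force: [0.2, -0.1, -2.1]
grip_width: 0.289
t 8.22 units tool xyz [-0.   -0.01  0.11] yaw x_t 11.8 tilt 0.04 F [ 0.2 -0.1 -2.1] w 0.289
```

```bash
python3 -m jog '[[[0,0,0,0.03,0],[0,0,0,0.03,0],[0,0,0,0.03,0],[0,0,0,0,0]]]';python3 -m jog '[[[0,0,0,0.02,0],[0,0,0,0,0],[0,0,0,0,0]]]'
```

```text
time: 8.72
position: [0.4957, 0.2573, 0.0208]
tool_rot: [3.125, 0.324, -0.0]
ft_force: [-0.2, 0.1, -1.4]
grip_width: 0.294
time: 9.1
position: [0.4958, 0.2574, 0.0206]
tool_rot: [3.124, 0.324, 0.0]
ft_force: [-1.8, -1.4, 5.1]
grip_width: 0.292
```

Contact shows as +6 N. Release gently and go up.

```bash
python3 -m jog '[[[0.3,0,0,0,0],[0.34,0,0,0,0],[0.4,0,0,0,0],[0.5,0,0,0,0],[0.6,0,0,0,0],[0.6,0,0,0,0],[0.6,0,0,-0.3,0],[0.6,0,0,-0.7,0],[0.6,0,0,-0.9,0],[0.7,0,0,-0.9,0]]]'; python3 go.py 0.597 -0.0705 0.13
```

```text
time: 10.35
position: [0.4958, 0.2576, 0.134]
tool_rot: [-3.125, -0.324, -0.001]
ft_force: [1.2, 0.3, 0.2]
grip_width: 0.65
t 10.35 units tool xyz [0.79 8.55 0.1 ] yaw x_t 11.8 tilt 0.04 F [1.2 0.3 0.2] w 0.65
```

```bash
python3 -m jog '[[[0.7,0,0.5,0,0],[0.7,0.1,0.9,0,0],[0.7,0.1,0.95,0,0],[0.7,0.1,0.95,0,0],[0.7,0.1,0.95,0,0],[0.7,0.1,0.95,0,0],[0.7,0.1,0.95,0,0],[0.7,0.1,0.95,0,0],[0.7,0.1,0.95,0,0],[0.7,0,0.5,0,0]]]'; python3 -m jog '[[[0.7,0,0,0,0],[0.7,0,0,0,0]]]';python3 go.py 0.597 -0.0705 0.011; python3 wm.py w4 .598 -.071; python3 - <<'E'
from m import *
p,d=snap('top','t4'); a=cv2.imread('pics/t4.png')[240:330,140:290];cv2.imwrite('pics/t4b.png',cv2.resize(a,None,fx=5,fy=5,interpolation=cv2.INTER_CUBIC))
E
```

```text
time: 11.6
position: [0.5977, -0.0732, 0.1328]
tool_rot: [3.125, 0.319, 0.001]
ft_force: [-0.0, 0.1, 0.7]
grip_width: 0.699
time: 11.85
position: [0.5969, -0.0684, 0.1324]
tool_rot: [-3.123, -0.327, -0.0]
ft_force: [-0.3, 0.4, -0.1]
grip_width: 0.699
t 11.85 units tool xyz [-0.01  0.05  3.03] yaw x_t 12.0 tilt 0.06 F [-0.3  0.4 -0.1] w 0.699
ztop 0.0597 463 [ 0.6006 -0.0732  0.0578] mid [ 0.6001 -0.0731  0.037 ] [0.033 0.032 0.045]
```

View pics/t4b.png

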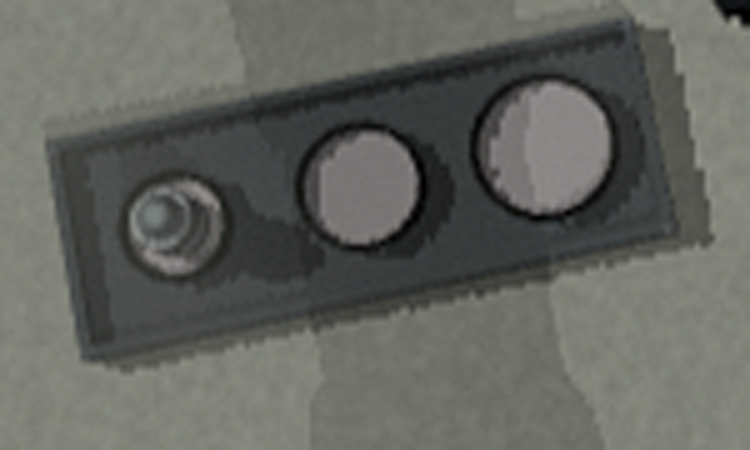

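The small objective stands upright within its seat: nose at (165,215) and rim centre at (177,227) in the crop, with the shift mostly parallax. On to the medium one.

```bash
python3 -m jog '[[[0.7,0.03,0.06,0.4,0],[0.7,0,0,0.6,0],[0.7,0,0,0.6,0],[0.7,0,0,0.6,0],[0.7,0,0,0.5,0],[0.7,0,0,0.3,0],[0.7,0,0,0,0],[0.7,0,0,0,0]]]';python3 go.py 0.598 -0.071 0.011;python3 -m jog '[[[0.55,0,0,0,0],[0.46,0,0,0,0],[0.4,0,0,0,0],[0.2,0,0,0,0],[0,0,0,0,0],[0,0,0,0,0]]]' 25;python3 go.py 0.512 0.180 0.15
```

```text
time: 12.95
position: [0.5996, -0.0729, 0.0129]
tool_rot: [3.124, 0.324, 0.002]
ft_force: [0.9, -0.4, 1.3]
grip_width: 0.702
t 12.95 units tool xyz [-0.03 -0.05  0.05] yaw x_t 11.8 tilt 0.08 F [ 0.9 -0.4  1.3] w 0.702
time: 13.7
position: [0.5989, -0.073, 0.0123]
tool_rot: [3.125, 0.324, 0.0]
ft_force: [0.5, -0.2, 2.2]
grip_width: 0.381
t 13.70 units tool xyz [-0.83 -6.63 -3.44] yaw x_t 11.8 tilt 0.01 F [ 0.5 -0.2  2.2] w 0.381
```

```bash
python3 -m jog '[[[0,0,0,-0.3,0],[0,0,0,-0.6,0],[0,0,0,-0.8,0],[0,0,0,-0.8,0],[0,0,-0.3,-0.6,0],[0,-0.1,-0.6,-0.3,0],[0,-0.1,-0.8,0,0],[0,-0.1,-0.9,0,0],[0,-0.15,-0.9,0,0],[0,-0.15,-0.9,0,0]]]'; python3 -m jog '[[[0,-0.15,-0.9,0,0],[0,-0.1,-0.8,0,0],[0,0,-0.5,0,0],[0,0,0,0.3,0],[0,0,0,0.6,0],[0,0,0,0.6,0],[0,0,0,0.5,0],[0,0,0,0,0],[0,0,0,0,0]]]'; python3 go.py 0.5125 0.181 0.0223; python3 - <<'E'
from h import *
snap('wrist','w5')
cv2.imwrite('pics/w5b.png',cv2.resize(cv2.imread('pics/w5.png')[120:400,130:510],None,fx=2,fy=2))
E
```

```text
time: 14.95
position: [0.5374, 0.0969, 0.1476]
tool_rot: [-3.125, -0.326, 0.002]
ft_force: [-0.4, 0.2, -2.0]
grip_width: 0.38
time: 16.08
position: [0.5119, 0.1785, 0.0685]
tool_rot: [-3.125, -0.323, -0.001]
ft_force: [0.1, 0.7, -1.7]
grip_width: 0.381
t 16.07 units tool xyz [ 0.03 -0.06  1.16] yaw x_t 11.8 tilt 0.04 F [ 0.1  0.7 -1.7] w 0.381
```

View pics/w5b.png

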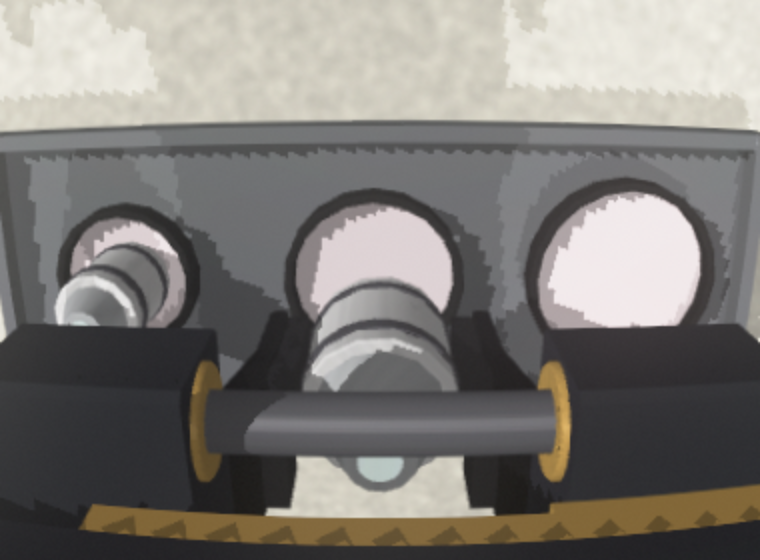

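The medium seat is centred at crop x 374 and the barrel at x 381, so about +2 mm in y is right. The small one stands upright in its seat at (125,265).

```bash
python3 -m jog '[[[0,0.03,-0.06,0,0],[0,0,0,0.3,0],[0,0,0,0.3,0],[0,0,0,0.3,0],[0,0,0,0.15,0],[0,0,0,0,0],[0,0,0,0.03,0],[0,0,0,0.03,0],[0,0,0,0,0],[0,0,0,0,0]]]'; python3 go.py 0.5125 0.181 0.0223
```

```text
time: 17.38
position: [0.5123, 0.1812, 0.0239]
tool_rot: [3.125, 0.324, 0.0]
ft_force: [0.9, 0.1, -1.5]
grip_width: 0.381
t 17.38 units tool xyz [0.   0.   0.04] yaw x_t 11.8 tilt 0.02 F [ 0.9  0.1 -1.5] w 0.381
```

```bash
python3 -m jog '[[[0,0,0,0.02,0],[0,0,0,0.02,0],[0,0,0,0,0],[0,0,0,0,0]]]'; python3 -m jog '[[[0,0,0,0.02,0],[0,0,0,0,0],[0,0,0,0,0]]]'
```

```text
time: 17.88
position: [0.5122, 0.1811, 0.0223]
tool_rot: [3.125, 0.324, 0.0]
ft_force: [-0.7, 0.5, 1.2]
grip_width: 0.385
time: 18.25
position: [0.5123, 0.1811, 0.0222]
tool_rot: [3.124, 0.323, -0.0]
ft_force: [-2.2, -2.3, 7.7]
grip_width: 0.383
```

```bash
python3 -m jog '[[[0.39,0,0,0,0],[0.43,0,0,0,0],[0.5,0,0,0,0],[0.6,0,0,0,0],[0.6,0,0,0,0],[0.6,0,0,-0.3,0],[0.6,0,0,-0.7,0],[0.6,0,0,-0.9,0],[0.7,0,0,-0.9,0],[0.7,0,0,-0.3,0]]]'; python3 go.py 0.4695 -0.050 0.14
```

```text
time: 19.5
position: [0.5136, 0.1819, 0.1484]
tool_rot: [-3.125, -0.324, -0.008]
ft_force: [-0.1, 0.0, -0.1]
grip_width: 0.686
t 19.50 units tool xyz [-2.27  5.45  0.2 ] yaw x_t 11.8 tilt 0.27 F [-0.1  0.  -0.1] w 0.686
```

```bash
python3 -m jog '[[[0.7,-0.2,0.5,0,0],[0.7,-0.4,0.9,0,0],[0.7,-0.4,0.95,0,0],[0.7,-0.4,0.95,0,0],[0.7,-0.4,0.95,0,0],[0.7,-0.3,0.8,0,0],[0.7,-0.1,0.4,0,0],[0.7,0,0,0,0],[0.7,0,0,0,0]]]';python3 go.py 0.4705 -0.051 0.011; python3 wm.py w6 .471 -.051; python3 - <<'E'
from m import *
p,d=snap('top','t6'); a=cv2.imread('pics/t6.png')[240:330,140:290];cv2.imwrite('pics/t6b.png',cv2.resize(a,None,fx=5,fy=5,interpolation=cv2.INTER_CUBIC))
E
```

```text
time: 20.62
position: [0.471, -0.0485, 0.1453]
tool_rot: [-3.124, -0.327, -0.0]
ft_force: [0.7, 0.7, 0.5]
grip_width: 0.699
t 20.62 units tool xyz [-0.03  0.06  3.36] yaw x_t 11.9 tilt 0.05 F [0.7 0.7 0.5] w 0.699
ztop 0.0738 703 [ 0.4728 -0.0523  0.0721] mid [ 0.4725 -0.052   0.0443] [0.04  0.039 0.059]
```

View pics/t6b.png

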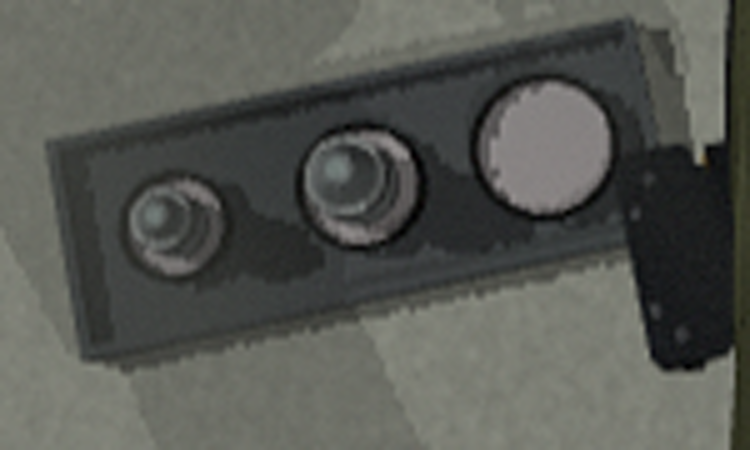

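Both stand well inside their seats: small at (177,227), medium at (360,185). Now the large one.

```bash
python3 -m jog '[[[0.7,-0.02,0.05,0.4,0],[0.7,0,0,0.7,0],[0.7,0,0,0.7,0],[0.7,0,0,0.7,0],[0.7,0,0,0.5,0],[0.7,0,0,0.34,0],[0.7,0,0,0,0],[0.7,0,0,0,0]]]';python3 go.py 0.471 -0.051 0.011;python3 -m jog '[[[0.62,0,0,0,0],[0.56,0,0,0,0],[0.5,0,0,0,0],[0.3,0,0,0,0],[0,0,0,0,0],[0,0,0,0,0]]]' 30;python3 go.py 0.529 0.103 0.15
```

```text
time: 21.72
position: [0.4709, -0.0523, 0.0122]
tool_rot: [3.125, 0.324, 0.002]
ft_force: [1.0, -0.1, 0.2]
grip_width: 0.703
t 21.73 units tool xyz [ 0.01 -0.03  0.03] yaw x_t 11.8 tilt 0.06 F [ 1.  -0.1  0.2] w 0.703
time: 22.48
position: [0.4704, -0.0524, 0.0119]
tool_rot: [3.125, 0.324, 0.0]
ft_force: [-0.2, 0.3, 2.8]
grip_width: 0.476
t 22.48 units tool xyz [ 2.23 -3.5  -3.45] yaw x_t 11.8 tilt 0.01 F [-0.2  0.3  2.8] w 0.476
```

```bash
python3 -m jog '[[[0,0,0,-0.3,0],[0,0,0,-0.6,0],[0,0,0,-0.8,0],[0,0,0,-0.8,0],[0,0.2,-0.3,-0.6,0],[0,0.4,-0.6,-0.3,0],[0,0.5,-0.8,0,0],[0,0.5,-0.8,0,0],[0,0.4,-0.6,0,0],[0,0.2,-0.35,0,0]]]'; python3 -m jog '[[[0,0,0,0,0],[0,0,0,0.3,0],[0,0,0,0.6,0],[0,0,0,0.6,0],[0,0,0,0.5,0],[0,0,0,0,0],[0,0,0,0,0]]]'; python3 go.py 0.529 0.103 0.0219; python3 - <<'E'
from h import *
snap('wrist','w7')
cv2.imwrite('pics/w7b.png',cv2.resize(cv2.imread('pics/w7.png')[120:400,130:510],None,fx=2,fy=2))
E
```

```text
time: 23.72
position: [0.5281, 0.1027, 0.148]
tool_rot: [-3.124, -0.327, 0.0]
ft_force: [-0.4, -0.2, -1.7]
grip_width: 0.476
time: 24.6
position: [0.5287, 0.1006, 0.0683]
tool_rot: [3.125, 0.323, 0.001]
ft_force: [-0.1, -0.3, -2.4]
grip_width: 0.475
t 24.60 units tool xyz [ 0.02 -0.06  1.16] yaw x_t 11.8 tilt 0.05 F [-0.1 -0.3 -2.4] w 0.475
```

View pics/w7b.png

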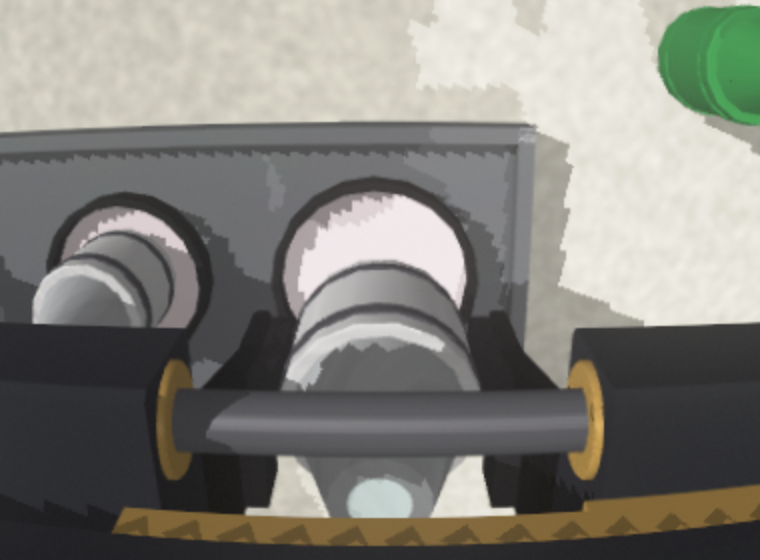

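The large seat is centred at crop x 375 and the barrel at 381, so the same small correction applies. Then lower.

```bash
python3 -m jog '[[[0,0.02,-0.06,0,0],[0,0,0,0.3,0],[0,0,0,0.3,0],[0,0,0,0.3,0],[0,0,0,0.15,0],[0,0,0,0,0],[0,0,0,0.03,0],[0,0,0,0.03,0],[0,0,0,0,0],[0,0,0,0,0]]]'; python3 go.py 0.529 0.103 0.0219;  python3 -m jog '[[[0,0,0,0.02,0],[0,0,0,0.02,0],[0,0,0,0,0],[0,0,0,0,0]]]'
```

```text
time: 25.9
position: [0.5286, 0.1032, 0.0235]
tool_rot: [3.125, 0.323, 0.0]
ft_force: [-0.3, 0.3, -2.3]
grip_width: 0.475
t 25.90 units tool xyz [0.01 0.01 0.04] yaw x_t 11.8 tilt 0.02 F [-0.3  0.3 -2.3] w 0.475
time: 26.4
position: [0.5286, 0.1032, 0.022]
tool_rot: [3.125, 0.323, 0.0]
ft_force: [-1.6, -0.1, 1.9]
grip_width: 0.476
```

```bash
python3 -m jog '[[[0,0,0,0.01,0],[0.48,0,0,0,0],[0.52,0,0,0,0],[0.58,0,0,0,0],[0.65,0,0,0,0],[0.65,0,0,0,0],[0.65,0,0,-0.3,0],[0.65,0,0,-0.7,0],[0.65,0,0,-0.9,0],[0.65,0,0,-0.9,0]]]'; python3 -m jog '[[[0.65,0,0.3,-0.8,0],[0.65,0,0.8,-0.3,0],[0.65,0,0.9,0,0],[0.65,0,0.9,0,0],[0.65,0,0.9,0,0],[0.65,0,0.8,0,0],[0.65,0,0.3,0,0],[0.65,0,0,0,0],[0.65,0,0,0,0]]]';python3 - <<'E'
from m import *
p,d=snap('top','t8');P=cloud('top',d)
for k,x,y in(('S',.494,.258),('M',.5105,.18),('L',.527,.103),('e1',.608,-.174),('e2',.611,-.333),('bot',.453,-.207)):
    Q=P[(np.hypot(P[...,0]-x,P[...,1]-y)<.035)&(P[...,2]<.12)&(P[...,2]>.028)]
    if len(Q): zt=np.percentile(Q[:,2],99);print(k,zt.round(4),Q[Q[:,2]>zt-.007].mean(0).round(4),Q.mean(0).round(3))
snap('side','s8')
a=cv2.imread('pics/t8.png')[180:330,140:390];b=cv2.imread('pics/s8.png')[80:440,200:440]
cv2.imwrite('pics/f8.png',np.hstack([cv2.resize(a,(500,300),interpolation=cv2.INTER_CUBIC),cv2.resize(b,(200,300))])) 
cv2.imwrite('pics/f8s.png',cv2.resize(cv2.imread('pics/s8.png')[260:440,230:420],None,fx=3,fy=3,interpolation=cv2.INTER_CUBIC))
s=get_state();print(s['time'],s['position'],s['ft_force'])
E
```

```text
time: 27.65
position: [0.5285, 0.1034, 0.1352]
tool_rot: [3.125, 0.324, 0.001]
ft_force: [0.6, -0.2, -0.6]
grip_width: 0.651
time: 28.78
position: [0.5686, -0.0865, 0.1776]
tool_rot: [-3.124, -0.327, -0.0]
ft_force: [-0.6, 0.4, -0.4]
grip_width: 0.654
S 0.0586 [0.4933 0.2585 0.055 ] [0.493 0.257 0.047]
M 0.0713 [0.5105 0.1827 0.068 ] [0.509 0.181 0.054]
L 0.0846 [0.5272 0.1055 0.0816] [0.525 0.103 0.062]
e2 0.0546 [ 0.6105 -0.3331  0.0503] [ 0.61  -0.332  0.048]
bot 0.0624 [ 0.4523 -0.2135  0.0618] [ 0.453 -0.218  0.041]
28.875 [ 0.56861134 -0.0867177   0.17753537] [-0.42644212  0.68975126 -0.50767503]
```

View pics/f8.png

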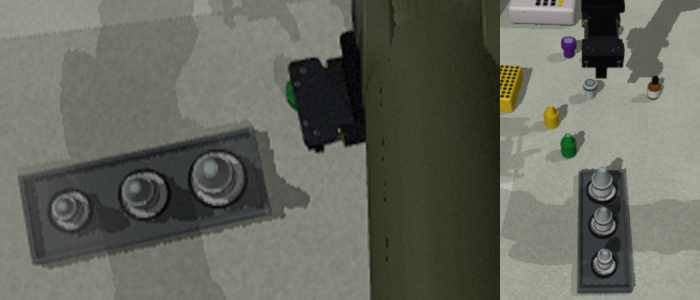

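View pics/f8s.png

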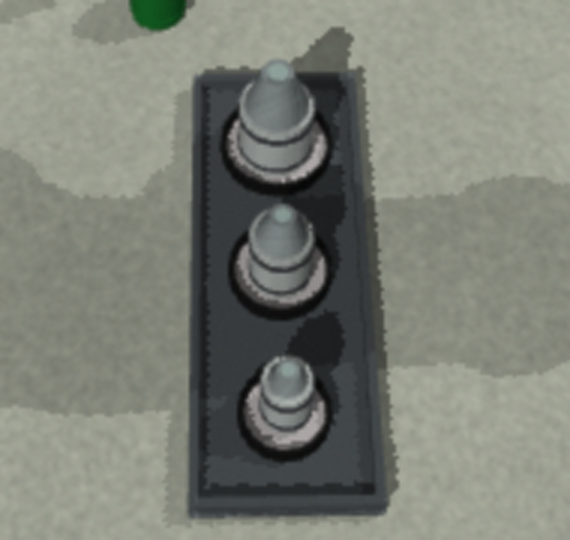

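All three stand upright on the seat floors. Measured tops are 59, 71 and 85 mm against 56, 68 and 82 expected, and the top camera read 2–6 mm high on the objectives at the start too. Handing in.

```bash
python3 -c "
from bench import job
print(job.close_job())"
```

```text
the job is handed in; nothing more can be done
None
```

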